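# Load the specimen drying box and switch it back on

### The arm

A 6-joint arm with a two-finger parallel gripper is mounted at the origin on the work surface. World frame = base frame: x ahead of the robot, y to its left, z up, the work surface at z = 0. Lengths are in m, angles in rad, forces in N, time in s.
With the tool pointing down it reaches from about 0.3 to 1 m from the base axis. Payload 5.1 kg.
Tool frame: the origin (TCP) lies at the centre of the arm's flange, where the gripper is bolted on; the fingertips stand 190 mm ahead of it and the grasp point (between the pads) lies 171 mm ahead of it (arm.grip_point_offset is the distance from the TCP to the grasp point, in m); z points along the fingers, y is the line along which they close (so a half turn about z gives the same grasp; the last joint's range is limited). The gripper opens to 95 mm and grips with 3 to 60 N. Pads are 20 mm wide; open, the fingers measure 119 mm over their backs; the gripper's body (75 mm by 180 mm) begins 59 mm behind the grasp point.
Start: joints at [1.083, 0.124, 1.65, -0, 1.367, -0.083], TCP at [0.256, 0.597, 0.405] pointing down, gripper open.
Joint ranges: [-2.61, 2.61], [-1.02, 2.33], [0.03, 2.71], [-1.35, 4.49], [0.32, 2.68], [-2.91, 2.91]. Speed limits (rad/s): [2.57, 2.57, 3.14, 3.14, 3.14, 3.14].

### API

Orientations are given as a unit quaternion [w, x, y, z].
In Python, from workcell import arm, cams gives the robot as it stands.
- The arm moves only by the shell command python3 -m jog 'ROWS' [FORCE]. ROWS is JSON, a list of rows, each a list of 3 entries, a list of its own where there are three numbers: the turn, a rotation vector about the tool's x, y, z in rad, then the shift along the tool's x, y, z in cm, then the finger opening in cm, from 0 to 9.51. In form: [[[wx, wy, wz], [dx, dy, dz], jaw], ...]. A call has 1 to 12 rows; each row is the pose to reach, as a shift and turn from the pose commanded when the call began, along the tool's axes at that moment; what a row does not reach only later rows make up. A row lasts 1/12 s, in which the tool goes at most 41.7 mm and 7.16 degrees, less where a joint would pass 70% of its speed; a pose out of reach is approached as far as the arm can. A call with a gripper value outside its range is refused whole. The fingers move at their own pace and stop on an object; FORCE is the grip in N (left out, the last holds). Time passes only in rows, so rows that repeat a pose let the fingers close. It gives the time, the measured TCP pose, the force, the opening and the grip force at its end, in the units of the state.
- arm.read_state(): the state, without advancing time (a new reading comes with each control period).
- cams.capture(name): name is "scene" or "top"; returns a dict with "img" (400x640x3 uint8, blue, green, red), "vfov" (degrees; the focal length in pixels is half the picture's height over the tangent of half this angle, whatever the lens; pixels are square), "cx", "cy" (the principal point, pixels), "pose" (4x4, takes a point from camera to world coordinates). Camera axes: x right, y up, looking along -z (the intrinsics and any distortion apply to the point x, -y, -z); pixel columns grow to the right and rows downward; lengths in m; the calibration is good to about 2 mm. A picture is of the moment at which its call begins. There is no depth.
- arm.job_done(): hands the job in; it is judged then, once.
Trained networks look in a picture, given as the dict that the camera call returned (one of the last four; its "shot" number tells which), for a name from the list of things; names that differ only in an ending like _2 or _b are one class to them, and where a whole thing is asked for, a point or a joint stands for the part that bears it (a point fixed in the world has none). Each returns a list of dicts, best first, with "score" (0 to 1); they miss things now and then, are a little off and sometimes report something else, mostly with a low value. They report only what shows in the picture. A call takes as long as a camera call. They do not tell look-alikes from the thing itself.
- cams.search_frame(picture, label): "box" ([left, top, width, height] in pixels, round what is visible of it).
- cams.silhouettes(picture, label): "region" (400x640 bool, what is visible of it) and "box" ([left, top, width, height] in pixels, round what is visible of it).
The state is a dict: "clock": time; "joint_pos": joint angles; "joint_vel": joint speeds; "tau": joint torques, N m; "position": TCP position; "orientation": TCP orientation; "force": force on the tool from outside, world axes, zero at the start; "wrist_torque": the same for the moment, N m; "finger_gap": finger opening in m; "finger_force": force on a finger pad.
Only numpy, scipy, OpenCV 4.12 (cv2) and the standard library are available. Lean on these libraries where they do the work, as an engineer would, in place of code of your own. Each camera call takes 0.05 s, during which the arm holds its last target. There are 200 camera calls.

### The job

The drying box on the metallography bench is running empty. Flip its toggle off, slide the safety catch back, swing the lid fully open and lay all the bare cut steel specimens on the chamber floor, none on top of another; then shut the lid, slide the catch fully home over it and only then flip the toggle on again. The resin-mounted pucks and everything else on the bench stay where they are.

Things in the scene. Friction and masses are not known exactly. Their poses are not given: they have to be found in the camera images.
- dryer: Fixed drying box: cream control head at its near end, steel chamber with clear lid behind. 272 (x) x 137 (y) mm, rim and head top 62 mm high. Origin: centre of underside; x from head to chamber, y to robot's left (yaw within 0.18 rad). Offsets below in this frame. Head x -136 to -51 mm; chamber centre x +42.5 mm, outer 187 x 137 mm, walls 6 mm, floor 11 mm above the bench.
- chamber_floor (a point): Centre of the chamber's inner floor; axes as the dryer's. The inside reaches +-87.5 mm in x, +-62.5 mm in y and 51 mm up to the rim.
- toggle (a joint): Power toggle in rad: 0 = off (bat leans 0.4 rad towards the robot, dryer -x), 0.8 = on (leans 0.4 rad away, +x), centre 0.4. An over-centre spring throws it to the nearer end stop; about 2.5 N at the tip moves it off a stop.
- toggle_tip (a point): Near the end of the toggle bat, 50 mm from its pivot (the bat goes on 6 mm more); bat of round steel, 7 mm thick at the foot, 12 mm at the end.
- toggle_pivot (a point): Pivot of the toggle bat, at the top of the head, 66 mm above the bench, at dryer x -93.5, y +35 mm; the bat swings in the dryer's x-z plane.
- catch (a joint): Safety catch, a sliding bolt, in m: 0 = home, its tongue 17 mm over the lid's front edge, so that the lid is held; 0.03 = fully drawn back towards the robot (dryer -x). From about 0.018 the lid is free. Stays where it is left (friction 1.5 N). If it is home while the lid is up, it keeps the lid from shutting.
- catch_knob (a point): Top centre of the catch's upright black knob, 14 x 14 mm and 34 mm tall, on the 16 mm wide, 8 mm thick bolt, which runs on a 10 mm high guide on top of the head, at dryer y -40 mm; top 114 mm above the bench.
- lid (a joint): Lid in rad: 0 = shut, 1.8 = fully open (stop). Hinged on its left (+y) edge along the dryer's x, swinging up from the right. Below about 1.55 rad it falls shut when let go, above it falls open to the stop. 0.25 kg, 187 x 137 x 8 mm, clear pane in an aluminium frame.
- lid_handle (a point): Middle of the lid's handle: a round steel bar, 10 mm thick and 100 mm long along the dryer's x, held 40 mm out from the lid's free (right, -y) edge by an arm at each end; 66.5 mm above the bench when shut and 177 mm from the hinge line.
- lid_hinge (a point): Middle of the lid's hinge line (along dryer x), at dryer y +68.5 mm, 66.5 mm above the bench.
- spec_block: Bare dark-grey cut steel specimen, loose on the right of the bench at the start, may be absent. Origin at its middle, z up as it stands at first. Square block 28 x 28 x 20 (z) mm, about 0.11 kg.
- spec_bar: Bare dark-grey cut steel specimen, loose on the right of the bench at the start, may be absent. Origin at its middle, z up as it stands at first. Rectangular block 38 (x) x 22 (y) x 18 (z) mm, about 0.11 kg.
- spec_round: Bare dark-grey cut steel specimen, loose on the right of the bench at the start, may be absent. Origin at its middle, z up as it stands at first. Round stub, 28 mm diameter, 20 mm tall (z), about 0.1 kg.
- spec_tee: Bare dark-grey cut steel specimen, loose on the right of the bench at the start, may be absent. Origin at its middle, z up as it stands at first. Section of a T profile 18 mm tall (z): flange 9 (x) x 36 (y) mm at x -14 to -5 mm, web 11 mm thick (y) along the centre line from there to x +14 mm; 28 mm from flange back to web end. About 0.07 kg.
- puck_a: Bystander, to be left where it is. Loose. Specimen mounted in a black resin puck, 30 mm diameter, 13 mm tall, among the cut specimens. Origin under its centre.
- puck_b: Bystander, to be left where it is. Loose. Another resin puck, 30 mm diameter, 13 mm tall. Origin under its centre.
- loupe: Bystander, to be left where it is. Loose. Hand loupe standing upright, 34 mm diameter, 36 mm tall. Origin under its centre.
- wash_bottle: Bystander, to be left where it is. Loose. White plastic wash bottle, 60 mm diameter, 150 mm tall. Origin under its centre.
- beaker: Bystander, to be left where it is. Loose. Glass beaker, 68 mm across, 85 mm tall. Origin under its centre.
- marker: Bystander, to be left where it is. Loose. White marker pen with a black cap, 130 x 12 x 12 mm, lying. Origin under its centre.
- gauge_block: Bystander, to be left where it is. Loose. Flat bright steel gauge block, 50 x 30 x 10 mm. Origin under its centre.
Things that resemble listed ones, but are neither listed nor needed, are in the scene too. What is shaped like the spec_block but yellow is not meant.

How it is judged:
On the way, in this order (a step that is already met when the one before it is completed fails the run):
1. the toggle is flipped off, the lid still shut and caught (value of joint toggle below 0.15 rad and value of joint lid below 0.04 rad and value of joint catch below 0.01 m), for 0.2 s.
2. the catch is drawn back, power off (value of joint toggle below 0.15 rad and value of joint catch above 0.022 m and value of joint lid below 0.04 rad), for 0.1 s.
3. the lid is swung open and stays open (value of joint toggle below 0.15 rad and value of joint lid above 1.4 rad), for 0.2 s.
4. every cut specimen present lies on the chamber floor, none piled, with the lid still open (all of step 3 and x of spec_block in the frame of chamber_floor between -0.085 and 0.085 m and y of spec_block in the frame of chamber_floor between -0.06 and 0.06 m and z of spec_block in the frame of chamber_floor between -0.005 and 0.0225 m and x of spec_bar in the frame of chamber_floor between -0.085 and 0.085 m and y of spec_bar in the frame of chamber_floor between -0.06 and 0.06 m and z of spec_bar in the frame of chamber_floor between -0.005 and 0.0225 m and x of spec_round in the frame of chamber_floor between -0.085 and 0.085 m and y of spec_round in the frame of chamber_floor between -0.06 and 0.06 m and z of spec_round in the frame of chamber_floor between -0.005 and 0.0225 m and x of spec_tee in the frame of chamber_floor between -0.085 and 0.085 m and y of spec_tee in the frame of chamber_floor between -0.06 and 0.06 m and z of spec_tee in the frame of chamber_floor between -0.005 and 0.0225 m and linear speed of each of spec_block, spec_bar, spec_round, spec_tee below 0.03 m/s), for 0.2 s.
5. the lid is shut (all of step 2 and x of spec_block in the frame of chamber_floor between -0.085 and 0.085 m and y of spec_block in the frame of chamber_floor between -0.06 and 0.06 m and z of spec_block in the frame of chamber_floor between -0.005 and 0.0225 m and x of spec_bar in the frame of chamber_floor between -0.085 and 0.085 m and y of spec_bar in the frame of chamber_floor between -0.06 and 0.06 m and z of spec_bar in the frame of chamber_floor between -0.005 and 0.0225 m and x of spec_round in the frame of chamber_floor between -0.085 and 0.085 m and y of spec_round in the frame of chamber_floor between -0.06 and 0.06 m and z of spec_round in the frame of chamber_floor between -0.005 and 0.0225 m and x of spec_tee in the frame of chamber_floor between -0.085 and 0.085 m and y of spec_tee in the frame of chamber_floor between -0.06 and 0.06 m and z of spec_tee in the frame of chamber_floor between -0.005 and 0.0225 m), for 0.2 s.
6. the catch is home over the shut lid, power still off (value of joint toggle below 0.15 rad and value of joint lid below 0.04 rad and value of joint catch below 0.005 m and x of spec_block in the frame of chamber_floor between -0.085 and 0.085 m and y of spec_block in the frame of chamber_floor between -0.06 and 0.06 m and z of spec_block in the frame of chamber_floor between -0.005 and 0.0225 m and x of spec_bar in the frame of chamber_floor between -0.085 and 0.085 m and y of spec_bar in the frame of chamber_floor between -0.06 and 0.06 m and z of spec_bar in the frame of chamber_floor between -0.005 and 0.0225 m and x of spec_round in the frame of chamber_floor between -0.085 and 0.085 m and y of spec_round in the frame of chamber_floor between -0.06 and 0.06 m and z of spec_round in the frame of chamber_floor between -0.005 and 0.0225 m and x of spec_tee in the frame of chamber_floor between -0.085 and 0.085 m and y of spec_tee in the frame of chamber_floor between -0.06 and 0.06 m and z of spec_tee in the frame of chamber_floor between -0.005 and 0.0225 m), for 0.2 s.
7. the toggle is flipped on (value of joint toggle above 0.65 rad and value of joint lid below 0.04 rad and value of joint catch below 0.005 m and x of spec_block in the frame of chamber_floor between -0.085 and 0.085 m and y of spec_block in the frame of chamber_floor between -0.06 and 0.06 m and z of spec_block in the frame of chamber_floor between -0.005 and 0.0225 m and x of spec_bar in the frame of chamber_floor between -0.085 and 0.085 m and y of spec_bar in the frame of chamber_floor between -0.06 and 0.06 m and z of spec_bar in the frame of chamber_floor between -0.005 and 0.0225 m and x of spec_round in the frame of chamber_floor between -0.085 and 0.085 m and y of spec_round in the frame of chamber_floor between -0.06 and 0.06 m and z of spec_round in the frame of chamber_floor between -0.005 and 0.0225 m and x of spec_tee in the frame of chamber_floor between -0.085 and 0.085 m and y of spec_tee in the frame of chamber_floor between -0.06 and 0.06 m and z of spec_tee in the frame of chamber_floor between -0.005 and 0.0225 m), for 0.2 s.
At the end, for the whole second after the job is handed in: The toggle is on (above 0.65 rad), the lid shut (below 0.04 rad), the catch home (within 5 mm), and every specimen present lies at rest inside the chamber with its middle less than 22.5 mm above the chamber floor (so not on top of another) (all of step 7 and linear speed of each of spec_block, spec_bar, spec_round, spec_tee below 0.03 m/s); the robot touches nothing.
It fails at once if the power is on with the lid up (value of joint toggle above 0.5 rad and value of joint lid above 0.2 rad).
It fails at once if a bystander (puck, loupe, bottle, beaker, marker or gauge block) is shifted more than 40 mm (distance of any of puck_a, puck_b, loupe, wash_bottle, beaker, marker, gauge_block from where it was at the start of the episode above 0.04 m).
Of spec_block, spec_bar, spec_round, spec_tee only 3 to 4 are there at a start; the rules pass over those that are not, and their reading is None.
At some moment in a run one of spec_block, spec_bar, spec_round, spec_tee may be knocked a few centimetres aside while the robot is not near it.
Once in a run the grip may slacken for a moment while it holds something.
It also fails if it takes over 208 s, if anything falls off the work surface, if the arm or the gripper's body presses on something with over 40 N, if the wrist force passes 120 N, or if a joint passes its speed limit or range.

## Working session

There is one attempt and no reset: what is moved stays moved. The work goes in short steps, Python scripts to look and compute and a shell command to move; the robot and the scene stay as the last step left them, time stands still between calls to the robot, and variables do not carry over. Pictures are saved under pics/ and viewed, at most 14 in all, crops included, and the job is handed in when it is done.

```bash
mkdir -p pics; ls; python3 - <<'E'
from workcell import arm,cams
import cv2,numpy as np
for n in("scene","top"):
    p=cams.capture(n); cv2.imwrite(f"pics/{n}0.png",p["img"]); print(n,p["vfov"],p["cx"],p["cy"],p["pose"].tolist() if hasattr(p["pose"],'tolist') else p["pose"],[k for k in p])
    for l in["dryer","toggle","catch_knob","lid_handle","spec_block","spec_bar","spec_round","spec_tee","puck_a"]:
        print(l,[(d["score"],d["box"]) for d in cams.search_frame(p,l)][:5])
print(arm.read_state())
E
```

```text
pics
scene 53.17699476661182 313.52207986176563 195.77134236706846 [[0.201664022586223, -0.7274272250445577, 0.6558820429454657, 1.1895667166908384], [0.9794063158405375, 0.14310570666293274, -0.1424219969392649, -0.10584705336884244], [0.009741174775595057, 0.6710964081147187, 0.7413060909836869, 0.8847888950815918], [0.0, 0.0, 0.0, 1.0]] ['img', 'vfov', 'cx', 'cy', 'pose', 'shot']
dryer [(0.66, [282.4, 183.9, 76.4, 93.0])]
toggle []
catch_knob [(0.72, [308.6, 182.7, 5.6, 23.9])]
lid_handle [(0.71, [279.8, 203.8, 76.9, 62.7])]
spec_block [(0.7, [203.8, 184.9, 20.0, 16.3]), (0.59, [209.8, 203.1, 9.6, 14.6])]
spec_bar [(0.59, [167.6, 212.1, 19.6, 9.8])]
spec_round [(0.46, [210.2, 251.5, 10.6, 13.5]), (0.39, [396.4, 171.6, 41.3, 21.9])]
spec_tee [(0.47, [172.9, 252.8, 13.5, 12.8])]
puck_a [(0.64, [200.5, 278.3, 10.9, 13.3]), (0.49, [194.6, 231.6, 4.1, 10.5])]
top 53.97393752706201 320.5664894016552 199.2573952927976 [[-0.0033305006382472317, 0.9948359614522397, -0.10144120251109412, 0.3772150657312247], [-0.9999890922980489, -0.0029811186685010107, 0.0035955829024961836, 0.044141363730
[... 797 characters left out ...]
 array([ 1.08334823e+00,  1.23775154e-01,  1.65028969e+00,  1.72876604e-05,
        1.36753078e+00, -8.25669968e-02]), 'joint_vel': array([ 1.85925580e-04, -3.53938427e-04,  1.33385368e-04, -9.84874989e-05,
       -2.55640434e-04, -2.35443803e-03]), 'tau': array([-1.36221675e-03, -4.17611897e+01, -3.60235047e+01,  7.72341876e-02,
        4.30313498e-02, -3.12697921e-05]), 'position': array([0.25603941, 0.59743119, 0.40477841]), 'orientation': array([-8.54215994e-06,  2.01062347e-01,  9.79578446e-01,  9.54274589e-07]), 'force': array([-0.43545068,  0.11313825,  0.27801941]), 'wrist_torque': array([ 0.047106  , -0.02067311, -0.02921629]), 'finger_force': 0.0, 'finger_gap': 0.09507741698236086}
```

```bash
python3 - <<'E'
import cv2
a=cv2.imread("pics/top0.png")[110:290,230:470]; cv2.imwrite("pics/top0c.png",cv2.resize(a,(800,600),interpolation=cv2.INTER_CUBIC))
a=cv2.imread("pics/scene0.png")[150:330,140:380]; cv2.imwrite("pics/scene0c.png",cv2.resize(a,(800,600),interpolation=cv2.INTER_CUBIC))
E
```

```text
(no output)
```

View pics/top0c.png

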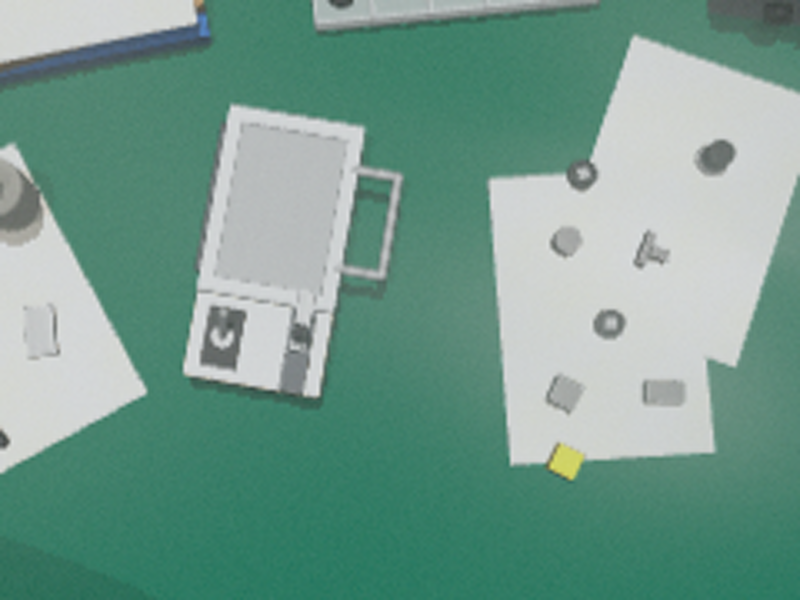

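View pics/scene0c.png

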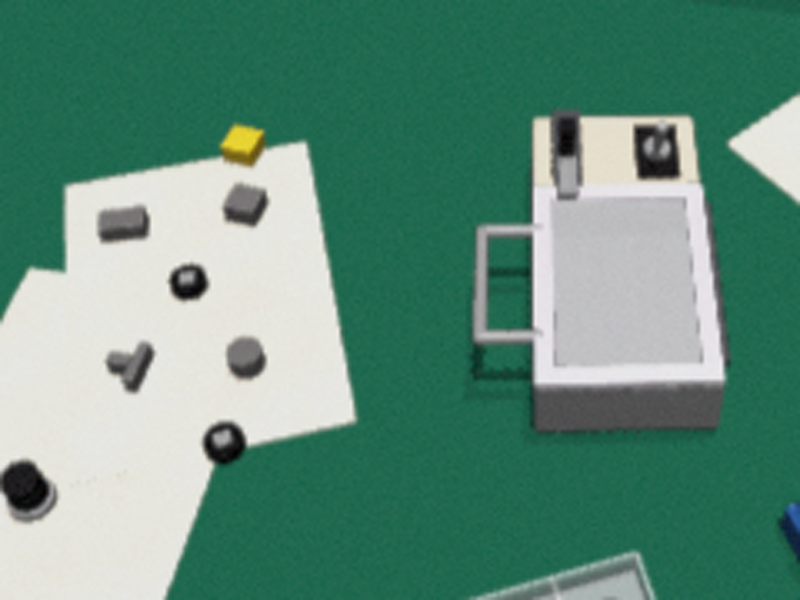

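```bash
cat > h.py <<'E'
import numpy as np,cv2
from workcell import arm,cams
from scipy.spatial.transform import Rotation as R
def ray(p,u,v):
    f=200/np.tan(np.radians(p["vfov"])/2); T=np.array(p["pose"])
    d=T[:3,:3]@np.array([(u-p["cx"])/f,-(v-p["cy"])/f,-1.]); return T[:3,3],d/np.linalg.norm(d)
def tri(r):
    A=sum(np.eye(3)-np.outer(d,d) for o,d in r); b=sum((np.eye(3)-np.outer(d,d))@o for o,d in r)
    x=np.linalg.solve(A,b); return x,[np.linalg.norm((np.eye(3)-np.outer(d,d))@(x-o)) for o,d in r]
def onz(r,z): o,d=r; return o+d*(z-o[2])/d[2]
def proj(p,X):
    f=200/np.tan(np.radians(p["vfov"])/2); T=np.array(p["pose"]); c=(np.atleast_2d(X)-T[:3,3])@T[:3,:3]
    return np.c_[p["cx"]-f*c[:,0]/c[:,2],p["cy"]+f*c[:,1]/c[:,2]]
def tool(dw):  # world shift (m) -> tool axes cm, from current state orientation
    q=arm.read_state()["orientation"]; return R.from_quat(np.r_[q[1:],q[0]]).inv().apply(dw)*100
E
python3 - <<'E'
from h import *
s=cams.capture("scene");t=cams.capture("top")
cs=lambda x,y:(140+(x+.5)/3.3333-.5,150+(y+.5)/3.3333-.5)
ct=lambda x,y:(230+(x+.5)/3.3333-.5,110+(y+.5)/3.3333-.5)
P={"block":((566,393),(246,200)),"bar":((664,392),(123,219)),"round":((567,241),(245,353)),"puckmid":((609,323),(188,280)),
"puck far":((582,174),(224,440)),"hR far":((400,173),(478,338)),"hR near":((384,277),(481,230)),
"c far L":((232,104),(725,382)),"c far R":((365,127),(534,382)),"c near R":((320,397),(533,117)),"c near L":((184,375),(694,117)),
"tee junction":((650,246),(133,362)),"loupe":((720,150),(24,480)),"knobtop":((301,331),(567,118))}
for k,(a,b) in P.items():
    x,e=tri([ray(t,*ct(*a)),ray(s,*cs(*b))]); print(k,x.round(4),np.round(e,4))
E
```

```text
block [ 0.4159 -0.2279  0.0134] [0.0004 0.0004]
bar [ 0.4166 -0.329   0.0126] [0.0015 0.0015]
round [ 0.572  -0.2338  0.0122] [0.0013 0.0013]
puckmid [ 0.4876 -0.2768  0.0068] [0.002 0.002]
puck far [ 0.643  -0.2524  0.0071] [0.0015 0.0015]
hR far [ 0.6321 -0.0579  0.0688] [0.0011 0.0011]
hR near [ 0.5289 -0.0406  0.0652] [0.0004 0.0004]
c far L [0.7027 0.1094 0.067 ] [0.0003 0.0003]
c far R [ 0.6781 -0.0241  0.0702] [0.0016 0.0016]
c near R [0.4113 0.0226 0.0607] [0.0007 0.0007]
c near L [0.4338 0.1577 0.0565] [0.0009 0.0009]
tee junction [ 0.5661 -0.3179  0.0158] [0.001 0.001]
loupe [ 0.6627 -0.3878  0.0315] [0.0005 0.0005]
knobtop [0.4716 0.0406 0.1178] [0.0012 0.0012]
```

```bash
cat >> h.py <<'E'
C=np.array([0.5565,0.0664]);YAW=-0.172
def fr(x,y): c,s=np.cos(YAW),np.sin(YAW); return C+np.array([c*x-s*y,s*x+c*y])
def rel(p): c,s=np.cos(YAW),np.sin(YAW); d=np.array(p[:2])-C; return np.array([c*d[0]+s*d[1],-s*d[0]+c*d[1]])
E
python3 - <<'E'
from h import *
W=np.array([[.7027,.1094],[.6781,-.0241],[.4113,.0226],[.4338,.1577]]);M=np.array([[.136,.0685],[.136,-.0685],[-.136,-.0685],[-.136,.0685]])
w=W-W.mean(0);a=np.arctan2((M[:,0]*w[:,1]-M[:,1]*w[:,0]).sum(),(M*w).sum());print(W.mean(0),a)
print([rel(p).round(4) for p in ([.6321,-.0579],[.5289,-.0406],[.4716,.0406])])
st=arm.read_state();q=st["orientation"]; print("rel tcp",rel(st["position"]))
d=lambda x,y,z:tool(np.r_[fr(x,y)-st["position"][:2],z+.19-st["position"][2]]).round(2)
print("toggle start hi",d(-.044,.035,.16),d(-.044,.035,.1))
E
```

```text
[0.556475 0.0664  ] -0.17512542260173167
[array([ 0.0958, -0.1095]), array([-0.0089, -0.1101]), array([-0.0792, -0.04  ])]
rel tcp [-0.38695445  0.47178896]
toggle start hi [-43.45 -34.59   5.47] [-43.45 -34.59  11.47]
```

```bash
python3 -m jog '[[[0,0,-0.12],[-4,-3,0],0],[[0,0,-0.231],[-8,-6.3,0],0],[[0,0,-0.231],[-12,-9.5,0],0],[[0,0,-0.231],[-15,-12,0],0],[[0,0,-0.231],[-18,-14.3,0],0],[[0,0,-0.231],[-21,-16.7,0],0],[[0,0,-0.231],[-24,-19.1,0],0],[[0,0,-0.231],[-27,-21.5,0],0],[[0,0,-0.231],[-30,-23.9,0],0],[[0,0,-0.231],[-33,-26.3,0],0],[[0,0,-0.231],[-36,-28.7,0],0],[[0,0,-0.231],[-39,-31,0],0]]' 20
python3 -m jog '[[[0,0,0],[-3,-2,0],0],[[0,0,0],[-4,-3,0],0],[[0,0,0],[-4,-3,0],0]]'
python3 - <<'E'
from h import *
st=arm.read_state();R0=R.from_quat(np.r_[st["orientation"][1:],st["orientation"][0]])
print(rel(st["position"]),st["position"][2]-.19,R0.as_matrix().round(3).tolist())
d=lambda x,y,z:tool(np.r_[fr(x,y)-st["position"][:2],z+.19-st["position"][2]]).round(2)
print(d(-.044,.035,.1))
E
```

```text
clock: 2.1
position: [0.4928, 0.1568, 0.4052]
orientation: [0.0, 0.087, 0.996, 0.0]
force: [1.4, 0.4, 0.5]
finger_gap: 0.0207
finger_force: 0.0
clock: 2.35
position: [0.528, 0.1201, 0.4048]
orientation: [0.0, 0.089, 0.996, -0.0]
force: [-0.1, -0.0, 0.4]
finger_gap: 0.0025
finger_force: 0.0
[-0.03725255  0.04807455] 0.2147912157038494 [[-0.984, 0.177, 0.0], [0.177, 0.984, -0.0], [-0.0, -0.0, -1.0]]
[ 0.67 -1.31 11.48]
```

```bash
python3 -m jog '[[[0,0,0],[0.6,-1.3,4],0],[[0,0,0],[0.6,-1.3,8],0],[[0,0,0],[0.6,-1.3,11.5],0],[[0,0,0],[0.6,-1.3,11.5],0],[[0,0,0],[2,-1.3,11.5],0],[[0,0,0],[3,-1.3,11.5],0],[[0,0,0],[4,-1.3,11.5],0],[[0,0,0],[5,-1.3,11.5],0],[[0,0,0],[5.8,-1.3,11.5],0],[[0,0,0],[5.8,-1.3,11.5],0],[[0,0,0],[3,-1.3,10],0],[[0,0,0],[1,-1.3,6],0]]'
python3 - <<'E'
from h import *
p=cams.capture("scene");cv2.imwrite("pics/s1.png",cv2.resize(p["img"][165:245,260:380],(600,400),interpolation=cv2.INTER_CUBIC))
st=arm.read_state();print(rel(st["position"]),st["position"][2]-.19)
E
```

```text
clock: 3.35
position: [0.5113, 0.1117, 0.3382]
orientation: [-0.004, 0.086, 0.996, -0.001]
force: [-0.3, -0.1, -1.0]
finger_gap: 0.0002
finger_force: 0.0
[-0.04703042  0.03766019] 0.16057577807158413
```

View pics/s1.png

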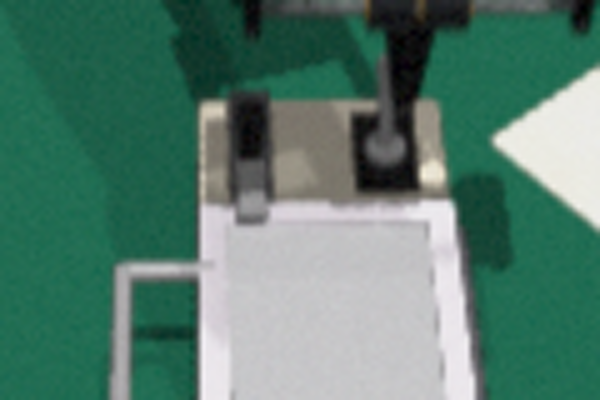

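```bash
python3 -m jog '[[[0,0,0],[0,-3.5,0],0],[[0,0,0],[0,-7,0],0],[[0,0,0],[0,-7.7,0],0],[[0,0,0],[0,-7.7,2],0],[[0,0,0],[0,-7.7,2],0]]'
python3 - <<'E'
from h import *
st=arm.read_state();print(rel(st["position"]),st["position"][2]-.19,arm.read_state()["force"])
E
```

```text
clock: 3.82
position: [0.4984, 0.0356, 0.3201]
orientation: [-0.002, 0.087, 0.996, 0.0]
force: [-1.2, -0.3, -0.4]
finger_gap: 0.0005
finger_force: 0.0
[-0.05193399 -0.04025887] 0.13012819553499516 [-1.19442337 -0.26858702 -0.40509787]
```

```bash
python3 -m jog '[[[0,0,0],[-0.2,0,2],0],[[0,0,0],[-0.2,0,4.2],0],[[0,0,0],[-0.2,0,4.2],0],[[0,0,0],[1,0,4.2],0],[[0,0,0],[2,0,4.2],0],[[0,0,0],[3,0,4.2],0],[[0,0,0],[3.7,0,4.2],0],[[0,0,0],[3.9,0,4.2],0],[[0,0,0],[3.9,0,4.2],0]]'
python3 - <<'E'
from h import *
p=cams.capture("scene");cv2.imwrite("pics/s2.png",cv2.resize(p["img"][165:245,260:380],(600,400),interpolation=cv2.INTER_CUBIC))
st=arm.read_state();print(rel(st["position"]),st["position"][2]-.19,st["force"])
E
```

```text
clock: 4.57
position: [0.4617, 0.0428, 0.2812]
orientation: [0.004, 0.087, 0.996, 0.0]
force: [7.7, -0.0, -5.8]
finger_gap: 0.0007
finger_force: 3.7
[-0.08922667 -0.03951401] 0.09122904857872344 [ 6.93526179  0.76114294 -5.09297411]
```

View pics/s2.png

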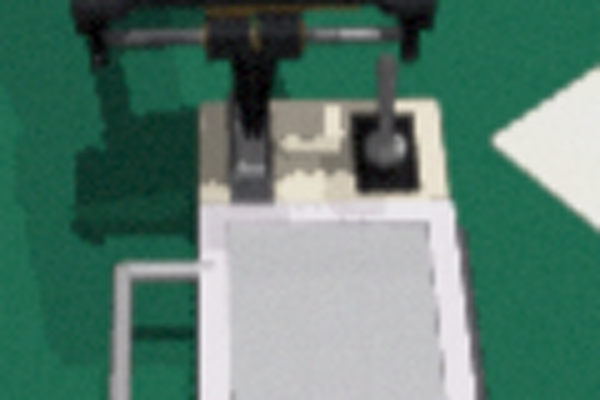

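```bash
python3 -m jog '[[[0,0,0],[0.2,0,0],0],[[0,0,0],[0.2,0,0],0],[[0,0,0],[-1.2,0,0],0],[[0,0,0],[-2,0,-3],3],[[0,0,0],[-6,-2.3,-4],4],[[0,0,0],[-10,-6.9,-4],4],[[0,0,0],[-13.4,-6.9,-4],4],[[0,0,0],[-13.4,-6.9,-4],4],[[0,0,0],[-13.4,-6.9,-4],4]]' 15
python3 - <<'E'
from h import *
st=arm.read_state();print(rel(st["position"]),st["position"][2]-.19,st["force"])
E
```

```text
clock: 5.37
position: [0.583, -0.05, 0.3208]
orientation: [0.0, 0.088, 0.996, -0.0]
force: [-1.0, 0.3, 1.0]
finger_gap: 0.035
finger_force: 0.0
[ 0.0460464  -0.11016385] 0.13084214786135323 [-1.03152028  0.28572121  1.02310452]
```

```bash
python3 -m jog '[[[0,0,0],[0.2,0.1,0],3],[[0,0,0],[0.2,0.1,3],3],[[0,0,0],[0.2,0.1,6],3],[[0,0,0],[0.2,0.1,8.3],3],[[0,0,0],[0.2,0.1,8.3],3],[[0,0,0],[0.2,0.1,8.3],0.5],[[0,0,0],[0.2,0.1,8.3],0.5],[[0,0,0],[0.2,0.1,8.3],0.5],[[0,0,0],[0.2,0.1,8.3],0.5],[[0,0,0],[0.2,0.1,8.3],0.5]]' 15
python3 - <<'E'
from h import *
st=arm.read_state();x=rel(st["position"]);z=st["position"][2]-.171;print(x,z,st["finger_gap"],st["finger_force"],st["force"])
y0=x[1]-.0685;z0=z-.0665;th0=np.arctan2(z0,-y0);print(np.hypot(y0,z0),th0)
r=.177
for th in np.arange(.15,1.81,.15): print(round(th,2),"dy %.2f dz %.2f"%(100*(-r*np.cos(th)-y0),-100*(r*np.sin(th)-z0)))
E
```

```text
clock: 6.2
position: [0.5803, -0.0481, 0.2395]
orientation: [0.001, 0.086, 0.996, -0.001]
force: [-0.6, -3.6, 3.6]
finger_gap: 0.0095
finger_force: 15.0
[ 0.04302803 -0.10869318] 0.06851993897446215 0.009526172037684077 15.000335276126862 [-0.64897977 -3.57143986  3.60413471]
0.1772046950445932 0.011399148989609295
0.15 dy 0.22 dz -2.44
0.3 dy 0.81 dz -5.03
0.45 dy 1.78 dz -7.50
0.6 dy 3.11 dz -9.79
0.75 dy 4.77 dz -11.86
0.9 dy 6.72 dz -13.66
1.05 dy 8.91 dz -15.15
1.2 dy 11.31 dz -16.30
1.35 dy 13.84 dz -17.07
1.5 dy 16.47 dz -17.45
1.65 dy 19.12 dz -17.44
1.8 dy 21.74 dz -17.04
```

```bash
python3 -m jog '[[[0,0,0],[0,0.2,-2.4],0.5],[[0,0,0],[0,0.8,-5],0.5],[[0,0,0],[0,1.8,-7.5],0.5],[[0,0,0],[0,3.1,-9.8],0.5],[[0,0,0],[0,4.8,-11.9],0.5],[[0,0,0],[0,6.7,-13.7],0.5],[[0,0,0],[0,8.9,-15.2],0.5],[[0,0,0],[0,11.3,-16.3],0.5],[[0,0,0],[0,13.8,-17.1],0.5],[[0,0,0],[0,16.5,-17.5],0.5],[[0,0,0],[0,19.1,-17.5],0.5],[[0,0,0],[0,20.5,-17.3],0.5]]'
python3 - <<'E'
from h import *
st=arm.read_state();x=rel(st["position"]);z=st["position"][2]-.171
y0=x[1]-.0685;z0=z-.0665;print(x,z,np.hypot(y0,z0),np.arctan2(z0,-y0),st["finger_gap"],st["force"])
E
```

```text
clock: 7.2
position: [0.6157, 0.1569, 0.4138]
orientation: [0.003, 0.086, 0.996, 0.001]
force: [0.9, -0.2, 4.1]
finger_gap: 0.0096
finger_force: 15.0
[0.04283632 0.09927584] 0.24278586011069395 0.17895210716292448 1.7436336308400124 0.00959642762818801 [ 0.86451957 -0.19989189  4.05964237]
```

```bash
python3 -m jog '[[[0,0,0],[0,0,0],3],[[0,0,0],[0,0.3,0],3],[[0,0,0],[0,0.5,0],3.5],[[0,0,0],[0,0.5,-2],3.5],[[0,0,0],[0,0.5,-6],3.5],[[0,0,0],[0,-2,-6],5],[[0,0,0],[0,-6,-6],5],[[0,0,0],[0,-10,-6],5],[[0,0,0],[0,-14,-5],5],[[0,0,0],[0,-16,-3],5]]'
cat >> h.py <<'E'
def look(n):
    p=cams.capture("top");im=p["img"];k=4
    g=cv2.resize(cv2.cvtColor(im,cv2.COLOR_BGR2HSV),None,fx=k,fy=k,interpolation=cv2.INTER_CUBIC)
    m=((g[...,2]<175)&(g[...,1]<60)).astype(np.uint8)
    nn,lab,stt,c=cv2.connectedComponentsWithStats(m)
    for i in range(1,nn):
        if not 500<stt[i,4]<2500: continue
        ct=cv2.findContours((lab==i).astype(np.uint8),cv2.RETR_EXTERNAL,cv2.CHAIN_APPROX_NONE)[0][0][:,0]
        W=np.array([onz(ray(p,(u+.5)/k-.5,(v+.5)/k-.5),.018)[:2] for u,v in ct])
        (cx,cy),(w,h),a=cv2.minAreaRect((W*1000).astype(np.float32))
        if cy<-150: 
          px=np.argwhere(lab==i)[:,::-1]; mu=onz(ray(p,*((px.mean(0)+.5)/k-.5)),.018)
          print("rect %.0f %.0f size %.0f %.0f ang %.0f  centroid"%(cx,cy,w,h,a),(mu[:2]*1000).round(),"V %.0f"%g[...,2][lab==i].mean(),"px",(stt[i,:4]/k).tolist())
    cv2.imwrite(f"pics/{n}.png",cv2.resize(im[110:290,230:470],(800,600),interpolation=cv2.INTER_CUBIC)); return p
E
python3 - <<'E'
from h import *
look("t3")
E
```

```text
clock: 8.03
position: [0.5867, -0.0072, 0.4426]
orientation: [0.002, 0.089, 0.996, -0.001]
force: [0.2, -0.1, 0.1]
finger_gap: 0.0496
finger_force: 0.0
rect 911 -174 size 35 42 ang 66  centroid [ 911. -173.] V 109 px [375.75, 80.5, 10.75, 11.5]
rect 902 -1055 size 51 43 ang 85  centroid [  903. -1051.] V 163 px [625.25, 82.0, 14.75, 12.0]
rect 858 -239 size 35 41 ang 55  centroid [ 858. -239.] V 110 px [394.75, 95.25, 10.75, 11.75]
rect 558 -380 size 205 443 ang 84  centroid [ 574. -406.] V 161 px [408.5, 120.0, 68.75, 128.0]
rect 659 -387 size 34 44 ang 44  centroid [ 658. -386.] V 125 px [438.5, 151.75, 12.25, 11.0]
rect 632 -208 size 39 118 ang 15  centroid [ 640. -234.] V 132 px [376.0, 154.75, 33.5, 15.25]
rect 571 -1039 size 26 96 ang 85  centroid [  568. -1043.] V 74 px [632.25, 167.5, 7.75, 28.5]
rect 571 -229 size 27 32 ang 57  centroid [ 571. -229.] V 159 px [395.0, 178.5, 9.25, 8.75]
rect 559 -318 size 31 40 ang 67  centroid [ 560. -315.] V 153 px [420.0, 179.25, 10.75, 11.5]
rect 486 -272 size 33 30 ang 90  centroid [ 486. -272.] V 137 px [408.0, 202.75, 9.75, 9.0]
rect 415 -223 size 31 33 ang 63  centroid [ 415. -223.] V 162 px [393.75, 222.5, 10.75, 11.75]
rect 416 -325 size 41 25 ang 88  centroid [ 416. -325.] V 163 px [422.75, 224.0, 12.5, 7.75]
```

View pics/t3.png

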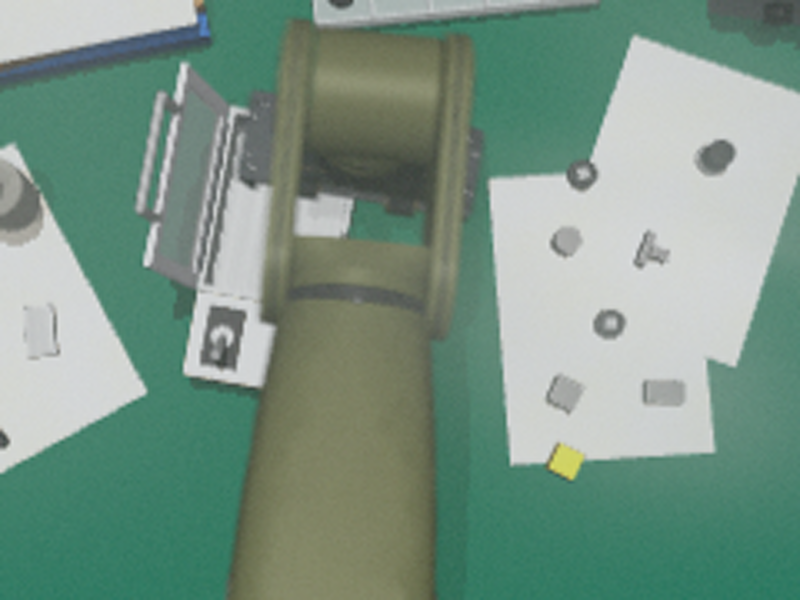

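```bash
python3 -c "
from h import *;print(arm.read_state()['joint_pos'])"
python3 -m jog '[[[0,0,-0.12],[0,-2,0],6],[[0,0,-0.24],[0,-5,0],6],[[0,0,-0.36],[-1,-8,0],6],[[0,0,-0.48],[-1,-11,0],6],[[0,0,-0.6],[-1,-14,0],6],[[0,0,-0.72],[-2,-17,2],6],[[0,0,-0.84],[-2,-20,4],6],[[0,0,-0.96],[-2.5,-22.6,6],6],[[0,0,-1.08],[-2.5,-22.6,8],6],[[0,0,-1.2],[-2.5,-22.6,10],6],[[0,0,-1.32],[-2.5,-22.6,12],6],[[0,0,-1.44],[-2.5,-22.6,14],6]]'
python3 -m jog '[[[0,0,-0.12],[0,0,0],6],[[0,0,-0.13],[0,0,0],6],[[0,0,-0.13],[0,0,0],6]]' 30
cat >> h.py <<'E'
def info(tx=None,ty=None,ang=None,tip=None):
    st=arm.read_state();q=st["orientation"];M=R.from_quat(np.r_[q[1:],q[0]]).as_matrix();a=np.degrees(np.arctan2(M[1,1],M[0,1]))
    print("pos",st["position"][:2].round(4),"tip",round(st["position"][2]-.19,4),"yang %.1f"%a,"gap %.4f F %.1f"%(st["finger_gap"],st["finger_force"]),"rel",rel(st["position"]).round(4),"f",st["force"].round(1))
    if tx is not None: print("shift cm",tool(np.r_[tx-st["position"][0],ty-st["position"][1],tip+.19-st["position"][2]]).round(2),"wz",round(-np.radians((ang-a+90)%180-90),3))
E
python3 -c "
from h import *;info(.572,-.234,170,.004);print(arm.read_state()['joint_pos']);look('t4')"
```

```text
[-0.10602005 -0.03339803  1.76098677 -0.00300049  1.41914101 -1.49666729]
clock: 9.08
position: [0.5948, -0.1605, 0.2962]
orientation: [-0.039, -0.5, 0.864, -0.038]
force: [1.0, 0.4, -0.5]
finger_gap: 0.06
finger_force: 0.0
clock: 9.33
position: [0.6031, -0.1258, 0.2911]
orientation: [-0.055, -0.535, 0.842, -0.051]
force: [-0.5, -0.5, 0.3]
finger_gap: 0.0601
finger_force: 0.0
pos [ 0.6031 -0.1258] tip 0.1011 yang 155.0 gap 0.0601 F 0.0 rel [ 0.0788 -0.1813] f [-0.5 -0.5  0.3]
shift cm [ 9.58 -1.5  11.28] wz -0.262
[-0.26802285  0.14852458  1.82364925 -0.16163719  1.17264066 -2.90777446]
rect 922 -1055 size 51 79 ang 90  centroid [  910. -1048.] V 162 px [624.25, 72.0, 15.75, 22.0]
rect 911 -174 size 35 41 ang 66  centroid [ 911. -173.] V 109 px [376.0, 80.5, 10.5, 11.5]
rect 858 -239 size 34 41 ang 55  centroid [ 858. -239.] V 110 px [394.75, 95.5, 10.75, 11.5]
rect 558 -380 size 205 443 ang 84  centroid [ 573. -404.] V 162 px [408.5, 120.0, 68.75, 128.0]
rect 659 -387 size 34 44 ang 44  centroid [ 658. -386.] V 124 px [438.5, 151.75, 12.25, 11.0]
rect 567 -1039 size 26 105 ang 85  centroid [  567. -1042.] V 73 px [632.25, 167.5, 7.75, 30.75]
rect 559 -318 size 31 40 ang 67  centroid [ 560. -315.] V 151 px [420.0, 179.0, 10.75, 11.75]
rect 486 -272 size 33 30 ang 90  centroid [ 486. -272.] V 134 px [408.0, 202.75, 9.75, 9.0]
rect 415 -223 size 32 33 ang 63  centroid [ 415. -223.] V 160 px [393.75, 222.5, 10.75, 11.75]
rect 416 -325 size 41 25 ang 88  centroid [ 416. -325.] V 162 px [422.75, 224.0, 12.5, 7.75]
rect 301 -889 size 27 81 ang 63  centroid [ 304. -891.] V 54 px [590.5, 249.5, 13.75, 22.25]
```

```bash
cat >> h.py <<'E'
def turn(ang):
    st=arm.read_state();q=st["orientation"];a=np.radians(ang)
    D=np.array([[np.sin(a),np.cos(a),0],[-np.cos(a),np.sin(a),0],[0,0,-1]])  # columns x,y,z; x=y cross z
    D[:,0]=np.cross(D[:,1],D[:,2]); print("turn",(R.from_quat(np.r_[q[1:],q[0]]).inv()*R.from_matrix(D)).as_rotvec().round(3), "shift for level move only")
E
python3 -c "
from h import *;turn(80);turn(-10)"
```

```text
turn [-0.12  -0.106  1.302] shift for level move only
turn [-0.216  0.013  2.868] shift for level move only
```

```bash
python3 -m jog '[[[-0.01,-0.01,0.12],[0,0,0],6],[[-0.02,-0.02,0.24],[0,0,0],6],[[-0.03,-0.03,0.36],[0,0,0],6],[[-0.045,-0.04,0.48],[0,0,0],6],[[-0.055,-0.05,0.6],[0,0,0],6],[[-0.067,-0.06,0.72],[0,0,0],6],[[-0.077,-0.07,0.84],[0,0,0],6],[[-0.09,-0.08,0.96],[0,0,0],6],[[-0.1,-0.09,1.08],[0,0,0],6],[[-0.11,-0.1,1.2],[0,0,0],6],[[-0.12,-0.106,1.302],[0,0,0],6],[[-0.12,-0.106,1.302],[0,0,0],6]]'
python3 -c "
from h import *;turn(-10);info(.572,-.234,-10,.08)"
```

```text
clock: 10.38
position: [0.6033, -0.1286, 0.2936]
orientation: [0.001, 0.089, 0.996, -0.0]
force: [0.6, -0.6, 0.6]
finger_gap: 0.06
finger_force: 0.0
turn [0.002 0.002 1.567] shift for level move only
pos [ 0.6033 -0.1286] tip 0.1036 yang 79.8 gap 0.0600 F 0.0 rel [ 0.0795 -0.1841] f [ 0.6 -0.6  0.6]
shift cm [  1.22 -10.93   2.35] wz 1.567
```

```bash
python3 -m jog '[[[0,0,0.12],[0,-1,0],6],[[0,0,0.24],[0.1,-2,0],6],[[0,0,0.36],[0.2,-3,0],6],[[0,0,0.48],[0.3,-4,0],6],[[0,0,0.6],[0.4,-5,0],6],[[0,0,0.72],[0.6,-6,0],6],[[0,0,0.84],[0.8,-7,0],6],[[0,0,0.96],[1,-8,0],6],[[0,0,1.08],[1,-9,0],6],[[0,0,1.2],[1.2,-10,1],6],[[0,0,1.32],[1.2,-10.9,2],6],[[0,0,1.44],[1.2,-10.9,2.4],6]]'
python3 -m jog '[[[0,0,0.12],[0,0,0],5.5],[[0,0,0.127],[0,0,0],5.5],[[0,0,0.127],[0,0,0],5.5],[[0,0,0.127],[0,0,0],5.5]]' 30
python3 -c "
from h import *;info(.572,-.234,-10,.004);turn(-10)"
```

```text
clock: 11.38
position: [0.5719, -0.2345, 0.268]
orientation: [0.0, 0.724, 0.689, -0.0]
force: [-0.7, -0.2, -0.6]
finger_gap: 0.0603
finger_force: 0.0
clock: 11.72
position: [0.5728, -0.2327, 0.2692]
orientation: [0.001, 0.764, 0.645, 0.0]
force: [-0.1, -0.4, 0.5]
finger_gap: 0.0552
finger_force: 0.0
pos [ 0.5728 -0.2327] tip 0.0792 yang -9.6 gap 0.0552 F 0.0 rel [ 0.0673 -0.2919] f [-0.1 -0.4  0.5]
shift cm [-0.13 -0.07  7.52] wz 0.007
turn [0.002 0.001 0.007] shift for level move only
```

```bash
python3 -m jog '[[[0,0,0],[-0.1,0,3],5.5],[[0,0,0],[-0.1,0,6],5.5],[[0,0,0],[-0.1,0,7.4],5.5],[[0,0,0],[-0.1,0,7.4],5],[[0,0,0],[-0.1,0,7.4],1],[[0,0,0],[-0.1,0,7.4],1],[[0,0,0],[-0.1,0,7.4],1],[[0,0,0],[-0.1,0,7.4],1],[[0,0,0],[-0.1,0,7.4],1],[[0,0,0],[-0.1,0,4],1],[[0,0,0],[-0.1,0,0],1],[[0,0,0],[-0.1,0,-5],1]]' 35
python3 -c "
from h import *;p=fr(.0425+.04,-.032);info(*p,-10,.02)"
```

```text
clock: 12.72
position: [0.5718, -0.2327, 0.3096]
orientation: [-0.002, 0.765, 0.644, -0.001]
force: [0.0, -0.6, -0.5]
finger_gap: 0.0271
finger_force: 35.0
pos [ 0.5718 -0.2327] tip 0.1196 yang -9.7 gap 0.0271 F 35.0 rel [ 0.0663 -0.2921] f [ 0.  -0.6 -0.5]
shift cm [25.99  1.71  9.99] wz 0.004
```

```bash
python3 -m jog '[[[0,0,0],[3.5,0.3,0],1],[[0,0,0],[7,0.6,0],1],[[0,0,0],[11,0.9,0],1],[[0,0,0],[15,1.2,0],1],[[0,0,0],[19,1.5,0],1],[[0,0,0],[23,1.7,0],1],[[0,0,0],[26,1.7,0],1],[[0,0,0],[26,1.7,2],1],[[0,0,0],[26,1.7,4],1],[[0,0,0],[26,1.7,4],1]]'
python3 -c "
from h import *;p=fr(.0425+.04,-.032);info(*p,-10,.0175)"
```

```text
clock: 13.55
position: [0.6317, 0.0212, 0.2655]
orientation: [-0.002, 0.764, 0.645, -0.003]
force: [-1.8, 0.3, -2.4]
finger_gap: 0.027
finger_force: 35.0
pos [0.6317 0.0212] tip 0.0755 yang -9.7 gap 0.0270 F 35.0 rel [ 0.0818 -0.0317] f [-1.8  0.3 -2.4]
shift cm [-0.03  0.11  5.8 ] wz 0.006
```

```bash
python3 -m jog '[[[0,0,0],[0,0,3],1],[[0,0,0],[0,0,5],1],[[0,0,0],[0,0,5.8],1],[[0,0,0],[0,0,5.8],1],[[0,0,0],[0,0,5.8],1],[[0,0,0],[0,0,5.8],4.4],[[0,0,0],[0,0,5.8],4.4],[[0,0,0],[0,0,5.8],4.4],[[0,0,0],[0,0,3],4.4],[[0,0,0],[0,0,0],4.4],[[0,0,0],[0,0,-4],4.4],[[0,0,0],[-2,0,-5],4.4]]'
python3 -c "
from h import *;info(.416,-.228,-26,.08)"
```

```text
clock: 14.55
position: [0.632, 0.0023, 0.3287]
orientation: [0.004, 0.764, 0.645, 0.005]
force: [0.8, -0.6, 1.5]
finger_gap: 0.044
finger_force: 0.0
pos [0.632  0.0023] tip 0.1387 yang -9.6 gap 0.0440 F 0.0 rel [ 0.0854 -0.0503] f [ 0.8 -0.6  1.5]
shift cm [-26.32 -17.54   5.59] wz 0.286
```

```bash
python3 -m jog '[[[0,0,0],[-3.5,-0.5,0],5],[[0,0,0],[-7,-2,0],5],[[0,0,0.05],[-10,-4.5,0],6],[[0,0,0.1],[-13,-7,0],6],[[0,0,0.2],[-16,-9.5,0],6],[[0,0,0.28],[-19,-12,1],6],[[0,0,0.28],[-22,-14.5,3],6],[[0,0,0.28],[-25,-17,4],6],[[0,0,0.28],[-26.3,-17.6,5],6],[[0,0,0.28],[-26.3,-17.6,5],6]]'
python3 -c "
from h import *;info(.416,-.228,-26,.0045);s=cams.capture('scene')['img'];cv2.imwrite('pics/s5.png',cv2.resize(s[150:330,140:380],(800,600),interpolation=cv2.INTER_CUBIC))"
```

```text
clock: 15.38
position: [0.4096, -0.2303, 0.2687]
orientation: [-0.001, 0.848, 0.53, -0.0]
force: [0.2, -0.0, 0.5]
finger_gap: 0.06
finger_force: 0.0
pos [ 0.4096 -0.2303] tip 0.0787 yang -26.0 gap 0.0600 F 0.0 rel [-0.094  -0.3174] f [ 0.2 -0.   0.5]
shift cm [0.49 0.49 7.42] wz -0.001
```

View pics/s5.png

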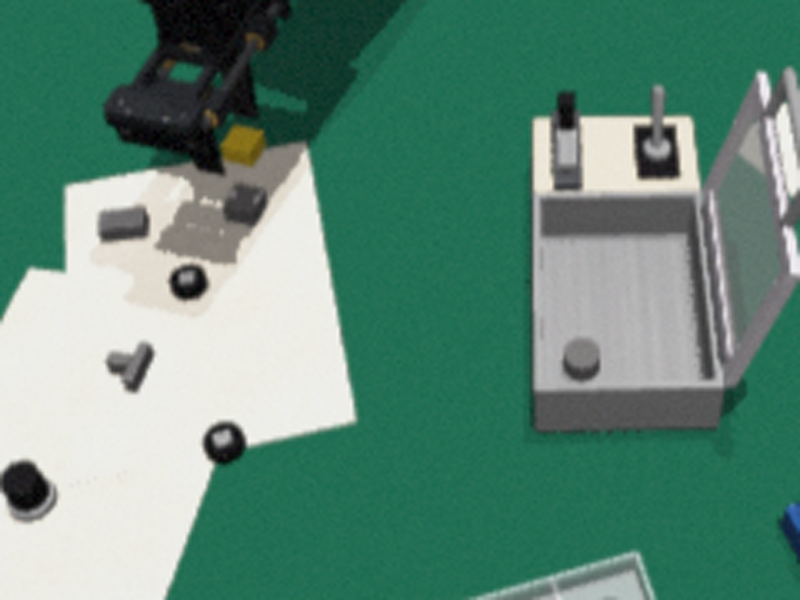

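```bash
python3 -m jog '[[[0,0,0],[0.5,0.5,0],4.8],[[0,0,0],[0.5,0.5,0],4.8],[[0,0,0],[0.5,0.5,3],4.8],[[0,0,0],[0.5,0.5,6],4.8],[[0,0,0],[0.5,0.5,7.4],4.8],[[0,0,0],[0.5,0.5,7.4],4.5],[[0,0,0],[0.5,0.5,7.4],1],[[0,0,0],[0.5,0.5,7.4],1],[[0,0,0],[0.5,0.5,7.4],1],[[0,0,0],[0.5,0.5,7.4],1],[[0,0,0],[0.5,0.5,3.5],1],[[0,0,0],[0.5,0.5,-0.5],1]]' 35
python3 -m jog '[[[0,0,0],[0,0,-4],1],[[0,0,-0.1],[0,0,-5],1],[[0,0,-0.2],[0,0,-5],1],[[0,0,-0.28],[0,0,-5],1],[[0,0,-0.28],[0,0,-5],1]]'
python3 -c "
from h import *;p=fr(.0425-.04,-.032);info(*p,-10,.0175)"
```

```text
clock: 16.43
position: [0.4176, -0.2258, 0.2737]
orientation: [-0.003, 0.847, 0.531, -0.001]
force: [0.9, -0.0, -2.0]
finger_gap: 0.0277
finger_force: 35.0
clock: 16.85
position: [0.4187, -0.2266, 0.3263]
orientation: [0.001, 0.764, 0.645, 0.0]
force: [0.2, -1.7, -1.9]
finger_gap: 0.0282
finger_force: 35.0
pos [ 0.4187 -0.2266] tip 0.1363 yang -9.7 gap 0.0282 F 35.0 rel [-0.0856 -0.3122] f [ 0.2 -1.7 -1.9]
shift cm [28.01  8.86 11.88] wz 0.005
```

```bash
python3 -m jog '[[[0,0,0],[3,2,0],1],[[0,0,0],[6,4,0],1],[[0,0,0],[9,6,0],1],[[0,0,0],[12,8,0],1],[[0,0,0],[16,8.9,0],1],[[0,0,0],[20,8.9,0],1],[[0,0,0],[24,8.9,0],1],[[0,0,0],[28,8.9,0],1],[[0,0,0],[28,8.9,3],1],[[0,0,0],[28,8.9,6],1],[[0,0,0],[28,8.9,6],1]]'
python3 -c "
from h import *;p=fr(.0425-.04,-.032);info(*p,-10,.0175)"
```

```text
clock: 17.77
position: [0.5513, 0.0354, 0.2588]
orientation: [-0.003, 0.765, 0.644, -0.004]
force: [-1.1, 0.2, -2.1]
finger_gap: 0.0276
finger_force: 35.0
pos [0.5513 0.0354] tip 0.0688 yang -9.8 gap 0.0276 F 35.0 rel [ 0.0002 -0.0315] f [-1.1  0.2 -2.1]
shift cm [-0.04  0.29  5.13] wz 0.004
```

```bash
python3 -m jog '[[[0,0,0],[0,0.2,0],1],[[0,0,0],[0,0.2,2.5],1],[[0,0,0],[0,0.2,4.5],1],[[0,0,0],[0,0.2,5],1],[[0,0,0],[0,0.2,5],1],[[0,0,0],[0,0.2,5],4.2],[[0,0,0],[0,0.2,5],4.2],[[0,0,0],[0,0.2,5],4.2],[[0,0,0],[0,0.2,2],4.2],[[0,0,0],[0,0.2,-2],4.2],[[0,0,0],[0,0.2,-6],4.2],[[0,0,0],[-3,0.2,-7],4.2]]'
python3 -c "
from h import *;info(.4166,-.329,-2,.08)"
```

```text
clock: 18.77
position: [0.553, 0.0066, 0.3445]
orientation: [0.005, 0.763, 0.646, 0.006]
force: [1.0, -0.2, 1.8]
finger_gap: 0.0419
finger_force: 0.0
pos [0.553  0.0066] tip 0.1545 yang -9.5 gap 0.0419 F 0.0 rel [ 0.0068 -0.0595] f [ 1.  -0.2  1.8]
shift cm [-35.38  -8.01   7.23] wz -0.131
```

```bash
python3 -m jog '[[[0,0,0],[-3.6,0,0],4.8],[[0,0,0],[-7.3,-0.5,0],4.8],[[0,0,-0.05],[-11,-1.5,0],4.8],[[0,0,-0.1],[-14.7,-2.5,0],4.8],[[0,0,-0.13],[-18.4,-3.5,0],4.8],[[0,0,-0.13],[-22,-4.5,1],4.8],[[0,0,-0.13],[-25.6,-5.5,3],4.8],[[0,0,-0.13],[-29,-6.5,5],4.8],[[0,0,-0.13],[-32.4,-7.5,6],4.8],[[0,0,-0.13],[-35.4,-8,7],4.8],[[0,0,-0.13],[-35.4,-8,7],4.8],[[0,0,-0.13],[-35.4,-8,7],4.8]]'
python3 -c "
from h import *;info(.4166,-.329,-2,.0045);look('t6')"
```

```text
clock: 19.77
position: [0.4115, -0.3322, 0.2657]
orientation: [0.001, 0.722, 0.692, 0.0]
force: [-0.8, 0.2, -0.1]
finger_gap: 0.0478
finger_force: 0.0
pos [ 0.4115 -0.3322] tip 0.0757 yang -2.5 gap 0.0478 F 0.0 rel [-0.0747 -0.4175] f [-0.8  0.2 -0.1]
shift cm [0.34 0.49 7.12] wz -0.009
rect 922 -1055 size 51 79 ang 90  centroid [  910. -1048.] V 163 px [624.25, 72.0, 15.75, 22.0]
rect 911 -174 size 36 41 ang 60  centroid [ 911. -173.] V 109 px [376.0, 80.5, 10.5, 11.5]
rect 870 -193 size 78 42 ang 49  centroid [ 872. -190.] V 170 px [375.0, 92.75, 17.75, 16.25]
rect 858 -239 size 35 41 ang 55  centroid [ 858. -239.] V 110 px [394.75, 95.5, 10.75, 11.5]
rect 659 -387 size 34 44 ang 44  centroid [ 658. -386.] V 125 px [438.5, 151.75, 12.5, 11.0]
rect 632 -208 size 38 116 ang 14  centroid [ 640. -236.] V 132 px [376.25, 155.25, 33.25, 14.5]
rect 572 -1039 size 26 94 ang 85  centroid [  571. -1043.] V 77 px [632.25, 167.5, 7.75, 27.75]
rect 559 -318 size 31 40 ang 67  centroid [ 560. -315.] V 152 px [420.0, 179.25, 10.75, 11.5]
rect 486 -272 size 33 30 ang 90  centroid [ 486. -272.] V 135 px [408.0, 202.75, 9.75, 9.0]
```

View pics/t6.png

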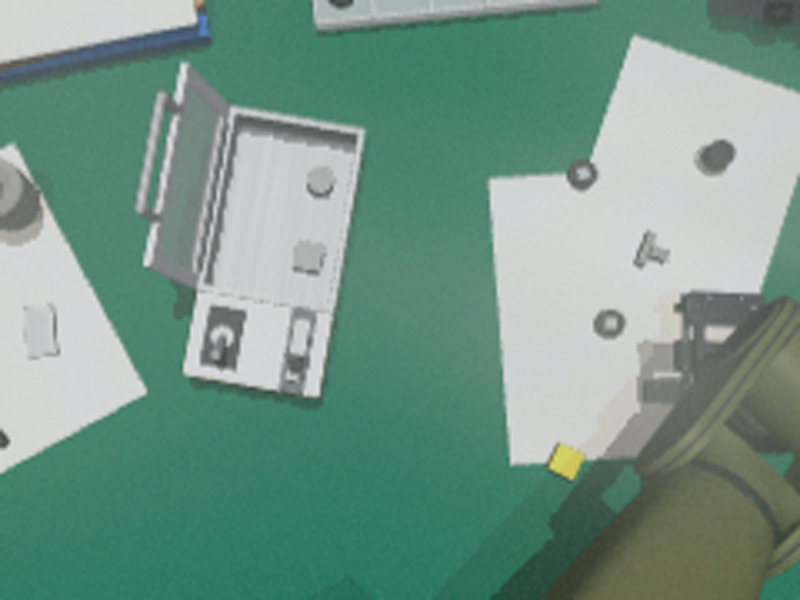

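```bash
python3 -m jog '[[[0,0,0],[0.3,0.5,0],4.8],[[0,0,0],[0.3,0.5,3],4.8],[[0,0,0],[0.3,0.5,6],4.8],[[0,0,0],[0.3,0.5,7.1],4.8],[[0,0,0],[0.3,0.5,7.1],4.8],[[0,0,0],[0.3,0.5,7.1],1],[[0,0,0],[0.3,0.5,7.1],1],[[0,0,0],[0.3,0.5,7.1],1],[[0,0,0],[0.3,0.5,7.1],1],[[0,0,0],[0.3,0.5,7.1],1],[[0,0,0],[0.3,0.5,3.5],1],[[0,0,0],[0.3,0.5,-0.5],1]]' 35
python3 -m jog '[[[0,0,0],[0,0,-4],1],[[0,0,0.07],[0,0,-6],1],[[0,0,0.13],[0,0,-6],1],[[0,0,0.13],[0,0,-6],1]]'
python3 -c "
from h import *;p=fr(.0425-.042,.015);info(*p,-10,.0175)"
```

```text
clock: 20.82
position: [0.4157, -0.3269, 0.2673]
orientation: [-0.004, 0.721, 0.693, -0.0]
force: [0.8, -0.7, -0.6]
finger_gap: 0.0218
finger_force: 35.0
clock: 21.15
position: [0.4172, -0.3285, 0.3327]
orientation: [0.003, 0.765, 0.644, 0.0]
force: [0.3, 0.5, -2.3]
finger_gap: 0.0214
finger_force: 35.0
pos [ 0.4172 -0.3285] tip 0.1427 yang -9.8 gap 0.0214 F 35.0 rel [-0.0696 -0.4129] f [ 0.3  0.5 -2.3]
shift cm [42.82  6.98 12.43] wz 0.003
```

```bash
python3 -m jog '[[[0,0,0],[3.9,1,0],1],[[0,0,0],[7.8,2,0],1],[[0,0,0],[11.7,3,0],1],[[0,0,0],[15.6,4,0],1],[[0,0,0],[19.5,5,0],1],[[0,0,0],[23.4,6,0],1],[[0,0,0],[27.3,7,0],1],[[0,0,0],[31.2,7,0],1],[[0,0,0],[35.1,7,0],1],[[0,0,0],[39,7,0],1],[[0,0,0],[42.8,7,0],1],[[0,0,0],[42.8,7,3],1]]'
python3 -m jog '[[[0,0,0],[0,0,3],1],[[0,0,0],[0,0,3],1],[[0,0,0],[0,0,3],1]]'
python3 -c "
from h import *;p=fr(.0425-.042,.015);info(*p,-10,.0175)"
```

```text
clock: 22.15
position: [0.5607, 0.0872, 0.305]
orientation: [0.002, 0.762, 0.647, 0.005]
force: [1.3, 0.0, -0.0]
finger_gap: 0.0219
finger_force: 35.0
clock: 22.4
position: [0.5571, 0.0818, 0.2668]
orientation: [-0.002, 0.764, 0.645, -0.003]
force: [-0.1, -1.0, -0.8]
finger_gap: 0.0217
finger_force: 35.0
pos [0.5571 0.0818] tip 0.0768 yang -9.7 gap 0.0217 F 35.0 rel [-0.0021  0.0153] f [-0.1 -1.  -0.8]
shift cm [-0.02  0.29  5.93] wz 0.005
```

```bash
python3 -m jog '[[[0,0,0],[0,0.2,1],1],[[0,0,0],[0,0.2,3.5],1],[[0,0,0],[0,0.2,5.3],1],[[0,0,0],[0,0.2,5.8],1],[[0,0,0],[0,0.2,5.8],1],[[0,0,0],[0,0.2,5.8],3.8],[[0,0,0],[0,0.2,5.8],3.8],[[0,0,0],[0,0.2,5.8],3.8],[[0,0,0],[0,0.2,3],3.8],[[0,0,0],[0,0.2,-1],3.8],[[0,0,0],[0,0.2,-5],3.8],[[0,0,0],[-3,0.2,-7],3.8]]'
python3 -c "
from h import *
p=cams.capture('top');s=cams.capture('scene')
ct=lambda x,y:(230+(x+.5)/3.3333-.5,110+(y+.5)/3.3333-.5)
cv2.imwrite('pics/tee.png',np.hstack([cv2.resize(p['img'][170:200,410:440],(390,390),interpolation=cv2.INTER_CUBIC),cv2.resize(s['img'][245:275,165:195],(390,390),interpolation=cv2.INTER_CUBIC)]))
info(.566,-.318,-27,.08)"
```

```text
clock: 23.4
position: [0.557, 0.0543, 0.3475]
orientation: [0.003, 0.763, 0.646, 0.005]
force: [1.9, -0.3, 1.0]
finger_gap: 0.038
finger_force: 0.0
pos [0.5569 0.0503] tip 0.1577 yang -9.8 gap 0.0378 F 0.0 rel [ 0.0031 -0.0158] f [1.  0.1 1.2]
shift cm [-36.14   7.09   7.83] wz 0.299
```

View pics/tee.png

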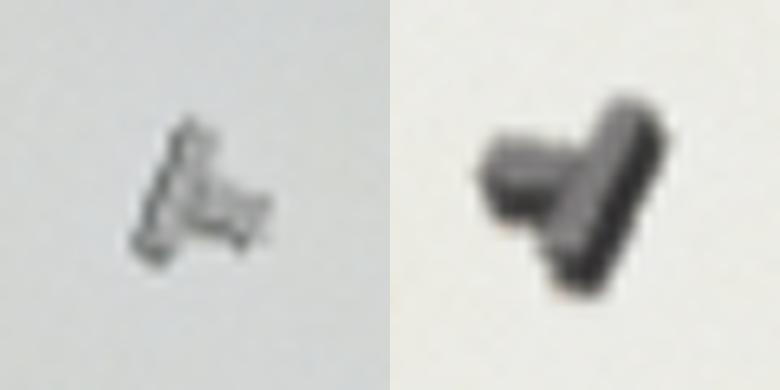

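```bash
python3 -c "
from h import *
p=cams.capture('top');s=cams.capture('scene')
a=lambda x,y:ray(p,410+(x+.5)/13-.5,170+(y+.5)/13-.5); b=lambda x,y:ray(s,165+(x+.5)/13-.5,245+(y+.5)/13-.5)
for t,u in (((182,193),(210,187)),((195,130),(185,262)),((165,255),(238,108)),((255,225),(105,165))): print(tri([a(*t),b(*u)]),onz(b(*u),.018).round(4),onz(a(*t),.018).round(4))
"
```

```text
(array([ 0.56383952, -0.3162663 ,  0.00889543]), [np.float64(0.0014212545006046756), np.float64(0.0014212545006045886)]) [ 0.57   -0.3155  0.018 ] [ 0.5626 -0.3124  0.018 ]
(array([ 0.58067074, -0.32049536,  0.00888769]), [np.float64(0.0016887761856617548), np.float64(0.001688776185661629)]) [ 0.5867 -0.32    0.018 ] [ 0.5793 -0.3163  0.018 ]
(array([ 0.54709853, -0.31073534,  0.01067233]), [np.float64(0.0013525386662776113), np.float64(0.0013525386662776766)]) [ 0.5522 -0.3104  0.018 ] [ 0.5462 -0.3074  0.018 ]
(array([ 0.55518065, -0.33583187,  0.00963222]), [np.float64(0.0021116215675969973), np.float64(0.002111621567596886)]) [ 0.5608 -0.3358  0.018 ] [ 0.554  -0.3313  0.018 ]
```

```bash
python3 -m jog '[[[0,0,0],[-3.6,0.5,0],5],[[0,0,0.05],[-7.3,1.2,0],5],[[0,0,0.1],[-11,2,0],5.4],[[0,0,0.16],[-14.7,2.7,0],5.4],[[0,0,0.16],[-18.4,3.5,0],5.4],[[0,0,0.16],[-22,4.3,1],5.4],[[0,0,0.16],[-25.6,5,3],5.4],[[0,0,0.16],[-29,5.6,5],5.4],[[0,0,0.16],[-32.4,6.3,6],5.4],[[0,0,0.16],[-36.1,6.8,7.5],5.4],[[0,0,0.16],[-36.1,6.8,7.5],5.4],[[0,0,0.16],[-36.1,6.8,7.5],5.4]]'
python3 -c "
from h import *;info(.563,-.318,-19,.0045)
s=cams.capture('scene')['img'];cv2.imwrite('pics/s7.png',cv2.resize(s[150:330,140:380],(800,600),interpolation=cv2.INTER_CUBIC))"
```

```text
clock: 24.6
position: [0.5605, -0.316, 0.2615]
orientation: [-0.003, 0.814, 0.58, -0.001]
force: [0.1, 0.5, 0.1]
finger_gap: 0.054
finger_force: 0.0
pos [ 0.5605 -0.316 ] tip 0.0715 yang -19.1 gap 0.0540 F 0.0 rel [ 0.0694 -0.376 ] f [0.1 0.5 0.1]
shift cm [-0.12  0.34  6.7 ] wz -0.001
```

View pics/s7.png

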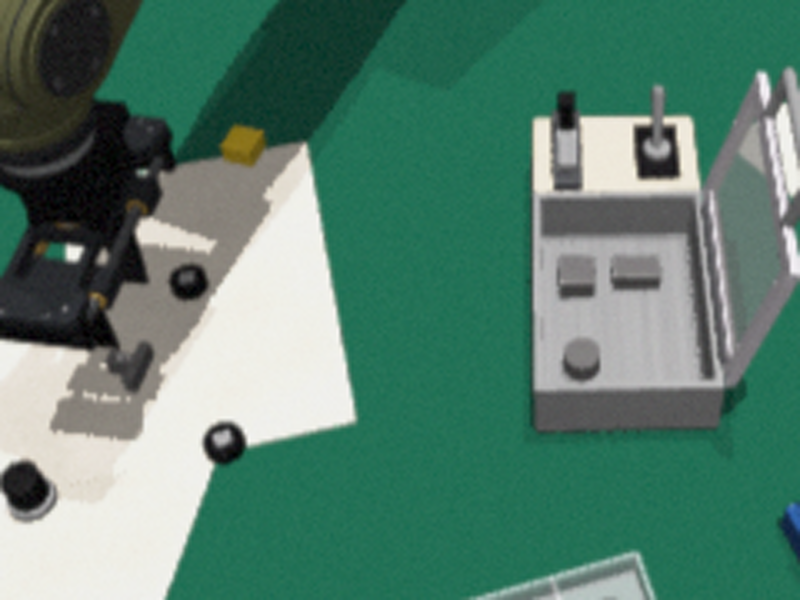

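Three specimens lie flat in the chamber (block (577,275), bar (636,270), round (582,357)). The tee is still at (132,365). Grasping it now.

```bash
python3 -m jog '[[[0,0,0],[-0.1,0.3,0],5.4],[[0,0,0],[-0.1,0.3,3],5.4],[[0,0,0],[-0.1,0.3,5.7],5.4],[[0,0,0],[-0.1,0.3,6.7],5.4],[[0,0,0],[-0.1,0.3,6.7],5.2],[[0,0,0],[-0.1,0.3,6.7],1],[[0,0,0],[-0.1,0.3,6.7],1],[[0,0,0],[-0.1,0.3,6.7],1],[[0,0,0],[-0.1,0.3,6.7],1],[[0,0,0],[-0.1,0.3,6.7],1],[[0,0,0],[-0.1,0.3,3],1],[[0,0,0],[-0.1,0.3,-0.5],1]]' 35
python3 -m jog '[[[0,0,0],[0,0,-4],1],[[0,0,-0.08],[0,0,-7],1],[[0,0,-0.16],[0,0,-7],1],[[0,0,-0.16],[0,0,-7],1]]'
python3 -c "
from h import *;p=fr(.0425+.036,.02);info(*p,-10,.0175)"
```

```text
clock: 25.65
position: [0.5628, -0.3167, 0.2683]
orientation: [-0.003, 0.814, 0.581, -0.001]
force: [0.8, -1.1, 0.7]
finger_gap: 0.0351
finger_force: 35.0
clock: 25.98
position: [0.5643, -0.3178, 0.3441]
orientation: [0.003, 0.764, 0.645, 0.001]
force: [-0.6, -0.7, -1.4]
finger_gap: 0.0352
finger_force: 35.0
pos [ 0.5643 -0.3178] tip 0.1541 yang -9.7 gap 0.0352 F 35.0 rel [ 0.0734 -0.3772] f [-0.6 -0.7 -1.4]
shift cm [39.75  0.54 13.55] wz 0.005
```

```bash
python3 -m jog '[[[0,0,0],[3.9,0,0],1],[[0,0,0],[7.8,0,0],1],[[0,0,0],[11.7,0,0],1],[[0,0,0],[15.6,0,0],1],[[0,0,0],[19.5,0.2,0],1],[[0,0,0],[23.4,0.3,0],1],[[0,0,0],[27.3,0.4,0],1],[[0,0,0],[31.2,0.5,0],1],[[0,0,0],[35.1,0.5,0],1],[[0,0,0],[38.5,0.5,0],1],[[0,0,0],[39.7,0.5,2],1],[[0,0,0],[39.7,0.5,4],1]]'
python3 -m jog '[[[0,0,0],[0,0,3],1],[[0,0,0],[0,0,3],1],[[0,0,0],[0,0,3],1]]'
python3 -c "
from h import *;p=fr(.0425+.036,.02);info(*p,-10,.0175)
s=cams.capture('scene')['img'];cv2.imwrite('pics/s8.png',cv2.resize(s[170:290,260:400],(700,600),interpolation=cv2.INTER_CUBIC))"
```

```text
clock: 26.98
position: [0.6361, 0.0764, 0.2995]
orientation: [0.0, 0.764, 0.645, 0.001]
force: [0.1, 0.1, -0.7]
finger_gap: 0.0354
finger_force: 35.0
clock: 27.23
position: [0.6346, 0.073, 0.2664]
orientation: [-0.002, 0.765, 0.644, -0.003]
force: [-0.1, -0.8, 0.0]
finger_gap: 0.0349
finger_force: 35.0
pos [0.6346 0.073 ] tip 0.0764 yang -9.8 gap 0.0349 F 35.0 rel [0.0758 0.0199] f [-0.1 -0.8  0. ]
shift cm [0.02 0.31 5.89] wz 0.003
```

View pics/s8.png

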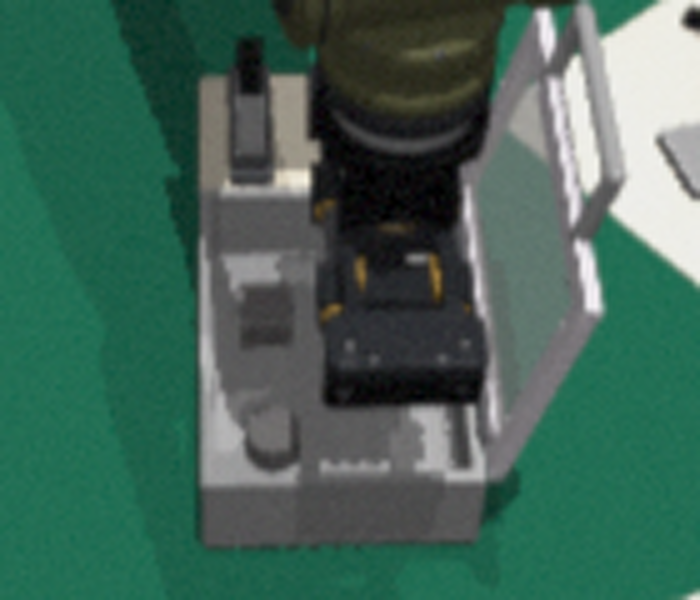

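```bash
python3 -m jog '[[[0,0,0],[-0.4,0.3,1],1],[[0,0,0],[-0.4,0.3,3.5],1],[[0,0,0],[-0.4,0.3,5.3],1],[[0,0,0],[-0.4,0.3,5.8],1],[[0,0,0],[-0.4,0.3,5.8],1],[[0,0,0],[-0.4,0.3,5.8],4.8],[[0,0,0],[-0.4,0.3,5.8],4.8],[[0,0,0],[-0.4,0.3,5.8],4.8],[[0,0,0],[-0.4,0.3,3],4.8],[[0,0,0],[-0.4,0.3,-1],4.8],[[0,0,0],[-0.4,0.3,-5],4.8],[[0,0,0],[-4,0.3,-8],4.8]]'
python3 -m jog '[[[0,0,0],[-4,0,-4],4],[[0,0,0],[-8,0,-8],4],[[0,0,0],[-12,0,-12],4],[[0,0,0],[-14,0,-14],4],[[0,0,-0.12],[-14,0,-14],3.5],[[0,0,-0.24],[-14,0,-14],3.5],[[0,0,-0.36],[-14,0,-14],3.5],[[0,0,-0.48],[-14,0,-14],3.5],[[0,0,-0.6],[-14,0,-14],3.5],[[0,0,-0.72],[-14,0,-14],3.5],[[0,0,-0.84],[-14,0,-14],3.5],[[0,0,-0.96],[-14,0,-14],3.5]]'
python3 -c "
from h import *;p=fr(.043,.1085);info(*p,80,.30);turn(80)
s=cams.capture('scene')['img'];cv2.imwrite('pics/s9.png',cv2.resize(s[170:290,260:400],(700,600),interpolation=cv2.INTER_CUBIC))"
```

```text
clock: 28.28
position: [0.6338, 0.0401, 0.3521]
orientation: [0.002, 0.763, 0.646, 0.003]
force: [0.1, -1.9, 1.0]
finger_gap: 0.048
finger_force: 0.0
clock: 29.28
position: [0.6088, -0.1008, 0.4876]
orientation: [0.001, 0.378, 0.926, 0.0]
force: [-0.2, -0.9, -0.3]
finger_gap: 0.035
finger_force: 0.0
pos [ 0.6088 -0.1008] tip 0.2976 yang 45.6 gap 0.0350 F 0.0 rel [ 0.0802 -0.1558] f [-0.2 -0.9 -0.3]
shift cm [18.05 19.65 -0.26] wz -0.601
turn [ 0.     0.002 -0.601] shift for level move only
```

View pics/s9.png

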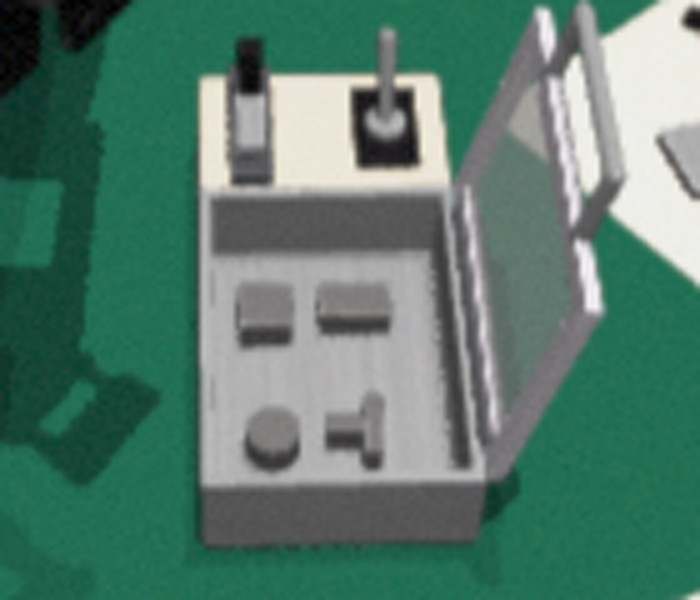

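```bash
python3 -m jog '[[[0,0,-0.12],[2,2.2,-1],3.5],[[0,0,-0.24],[4.5,5,-1],3.5],[[0,0,-0.36],[7,7.6,-1],3.5],[[0,0,-0.48],[9.5,10.3,-1],3.5],[[0,0,-0.6],[12,13,-1],3.5],[[0,0,-0.6],[14.5,15.8,-1],3.5],[[0,0,-0.6],[17,18.5,-1],3.5],[[0,0,-0.6],[18,19.6,-1],3.5],[[0,0,-0.6],[18,19.6,-1],3.5],[[0,0,-0.6],[18,19.6,-1],3.5]]' 15
python3 -c "
from h import *;p=fr(.043,.1085);info(*p,80,.221);turn(80)"
```

```text
clock: 30.17
position: [0.6191, 0.1655, 0.497]
orientation: [0.001, 0.09, 0.996, -0.0]
force: [0.4, -0.4, 0.4]
finger_gap: 0.0352
finger_force: 0.0
pos [0.6191 0.1655] tip 0.307 yang 79.6 gap 0.0352 F 0.0 rel [0.0447 0.1083] f [ 0.4 -0.4  0.4]
shift cm [0.18 0.02 8.6 ] wz -0.006
turn [-0.001  0.001 -0.006] shift for level move only
```

```bash
python3 -m jog '[[[0,0,0],[0.2,0,3],3.5],[[0,0,0],[0.2,0,6],3.5],[[0,0,0],[0.2,0,8.4],3.5],[[0,0,0],[0.2,0,8.4],3],[[0,0,0],[0.2,0,8.4],0.5],[[0,0,0],[0.2,0,8.4],0.5],[[0,0,0],[0.2,0,8.4],0.5],[[0,0,0],[0.2,0,8.4],0.5],[[0,0,0],[0.2,0,8.4],0.5]]' 15
python3 - <<'E'
from h import *
info();st=arm.read_state();x=rel(st["position"]);z=st["position"][2]-.171
y0=x[1]-.0685;z0=z-.0665;print(np.hypot(y0,z0),np.arctan2(z0,-y0))
r=.177
for th in list(np.arange(1.65,.1,-.15))+[.05]: print(round(th,2),"dy %.2f dz %.2f"%(100*(-r*np.cos(th)-y0),-100*(r*np.sin(th)-z0)))
E
```

```text
clock: 30.92
position: [0.6178, 0.1655, 0.4156]
orientation: [0.003, 0.09, 0.996, 0.001]
force: [0.9, 0.3, 4.2]
finger_gap: 0.0093
finger_force: 15.0
pos [0.6178 0.1655] tip 0.2256 yang 79.6 gap 0.0093 F 15.0 rel [0.0434 0.1081] f [0.9 0.3 4.2]
0.18246953242499078 1.7894823722966278
1.65 dy -2.56 dz 0.17
1.5 dy -5.21 dz 0.16
1.35 dy -7.84 dz 0.54
1.2 dy -10.37 dz 1.32
1.05 dy -12.77 dz 2.46
0.9 dy -14.96 dz 3.95
0.75 dy -16.91 dz 5.75
0.6 dy -18.57 dz 7.82
0.45 dy -19.90 dz 10.11
0.3 dy -20.87 dz 12.58
0.15 dy -21.46 dz 15.17
0.05 dy -21.64 dz 16.93
```

```bash
python3 -m jog '[[[0,0,0],[0,-2.6,-0.35],0.5],[[0,0,0],[0,-5.2,-0.35],0.5],[[0,0,0],[0,-7.8,0],0.5],[[0,0,0],[0,-10.4,0.8],0.5],[[0,0,0],[0,-12.8,1.9],0.5],[[0,0,0],[0,-15,3.4],0.5],[[0,0,0],[0,-16.9,5.2],0.5],[[0,0,0],[0,-18.6,7.3],0.5],[[0,0,0],[0,-19.9,9.6],0.5],[[0,0,0],[0,-20.9,12],0.5],[[0,0,0],[0,-21.5,14.6],0.5],[[0,0,0],[0,-21.6,16.4],0.5]]'
python3 - <<'E'
from h import *
info()
E
```

```text
clock: 31.92
position: [0.5788, -0.0481, 0.2479]
orientation: [0.002, 0.091, 0.996, -0.001]
force: [2.9, -1.0, -1.6]
finger_gap: 0.0091
finger_force: 15.0
pos [ 0.5788 -0.0481] tip 0.0579 yang 79.6 gap 0.0091 F 15.0 rel [ 0.0415 -0.109 ] f [ 2.9 -1.  -1.6]
```

```bash
python3 -m jog '[[[0,0,0],[0,0,0.4],0.5],[[0,0,0],[0,0,0.5],0.5],[[0,0,0],[0,0,0.5],3],[[0,0,0],[0,0,0.5],3],[[0,0,0],[0,0,0.5],3],[[0,0,0],[0,0,-3],3],[[0,0,0],[0,0,-7],3],[[0,0,0],[0,0,-8],0],[[0,0,0],[0,0,-8],0],[[0,0,0],[0,0,-8],0]]'
python3 - <<'E'
from h import *
p=fr(-.145,-.04);info(*p,80,.15)
s=cams.capture('scene')['img'];cv2.imwrite('pics/s10.png',cv2.resize(s[170:290,260:400],(700,600),interpolation=cv2.INTER_CUBIC))
E
```

```text
clock: 32.75
position: [0.5785, -0.0469, 0.3294]
orientation: [0.001, 0.09, 0.996, -0.0]
force: [0.6, 0.1, -0.4]
finger_gap: 0.015
finger_force: 0.0
pos [ 0.5785 -0.0469] tip 0.1394 yang 79.6 gap 0.0150 F 0.0 rel [ 0.041  -0.1078] f [ 0.6  0.1 -0.4]
shift cm [18.66  6.62 -1.11] wz -0.006
```

View pics/s10.png

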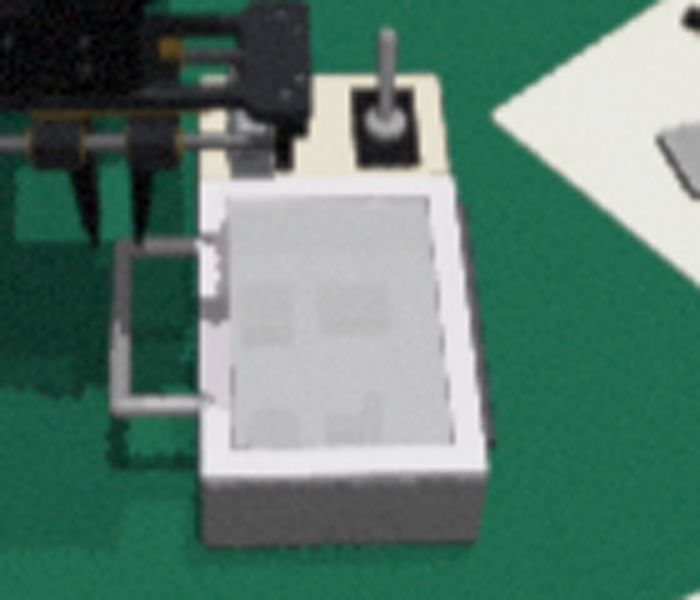

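```bash
python3 -m jog '[[[0,0,0],[3.5,1,-1.5],0],[[0,0,0],[7,2.5,-1.5],0],[[0,0,0],[10.5,4,-1.5],0],[[0,0,0],[14,5.5,-1.5],0],[[0,0,0],[17,6.6,-1.5],0],[[0,0,0],[18.7,6.6,-1.5],0],[[0,0,0],[18.7,6.6,-1.5],0],[[0,0,0],[18.7,6.6,0.5],0],[[0,0,0],[18.7,6.6,0.5],0]]'
python3 - <<'E'
from h import *
p=fr(-.145,-.04);info(*p,80,.088)
E
```

```text
clock: 33.55
position: [0.4054, 0.0515, 0.3194]
orientation: [-0.003, 0.09, 0.996, -0.0]
force: [-1.6, -0.4, -0.8]
finger_gap: 0.0006
finger_force: 0.0
pos [0.4054 0.0515] tip 0.1294 yang 79.6 gap 0.0006 F 0.0 rel [-0.1464 -0.0406] f [-1.6 -0.4 -0.8]
shift cm [-0.16  0.07  4.14] wz -0.006
```

```bash
python3 -m jog '[[[0,0,0],[0,0,2],0],[[0,0,0],[0,0,4],0],[[0,0,0],[0,0,4],0],[[0,0,0],[-1,0,4],0],[[0,0,0],[-2,0,4],0],[[0,0,0],[-3,0,4],0],[[0,0,0],[-4,0,4],0],[[0,0,0],[-4.7,0,4],0],[[0,0,0],[-5,0,4],0],[[0,0,0],[-5,0,4],0],[[0,0,0],[-5,0,4],0]]'
python3 - <<'E'
from h import *
info()
s=cams.capture('scene')['img'];cv2.imwrite('pics/s11.png',cv2.resize(s[170:230,290:370],(640,480),interpolation=cv2.INTER_CUBIC))
E
```

```text
clock: 34.47
position: [0.4557, 0.0424, 0.2836]
orientation: [-0.0, 0.09, 0.996, -0.0]
force: [-1.0, 0.2, -0.2]
finger_gap: 0.0005
finger_force: 0.6
pos [0.4557 0.0424] tip 0.0936 yang 79.6 gap 0.0005 F 0.6 rel [-0.0952 -0.0409] f [-1.   0.2 -0.2]
```

View pics/s11.png

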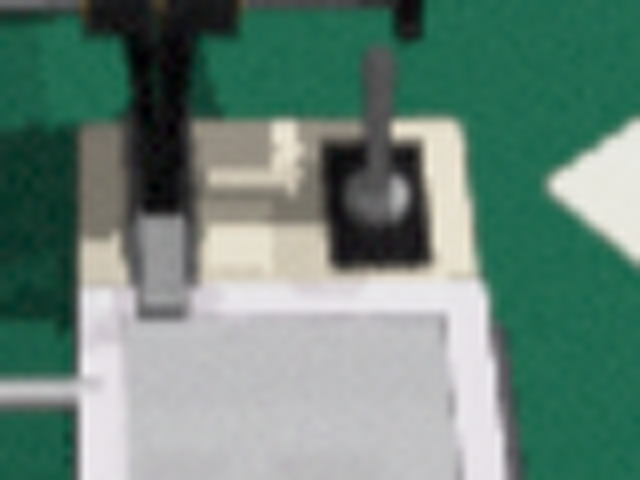

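```bash
python3 -m jog '[[[0,0,0],[-0.15,0,0],0],[[0,0,0],[-0.3,0,0],0],[[0,0,0],[-0.3,0,0],0],[[0,0,0],[-0.3,0,0],0]]'; python3 -c "
from h import *;info()"
```

```text
clock: 34.85
position: [0.4571, 0.0423, 0.2837]
orientation: [-0.003, 0.09, 0.996, -0.0]
force: [-12.3, 1.2, 7.8]
finger_gap: 0.0004
finger_force: 6.2
pos [0.4571 0.0423] tip 0.0937 yang 79.6 gap 0.0004 F 6.2 rel [-0.0938 -0.0408] f [-12.3   1.2   7.8]
```

```bash
python3 -m jog '[[[0,0,0],[2,0,0],0],[[0,0,0],[5.2,0,-1],0],[[0,0,0],[5.4,1,-1],0],[[0,0,0],[5.4,4,-1],0],[[0,0,0],[5.4,7.6,-1],0],[[0,0,0],[5.4,7.6,-0.6],0],[[0,0,0],[5.4,7.6,-0.6],0]]'; python3 -c "
from h import *;p=fr(-.098,.035);info(*p,80,.1)"
```

```text
clock: 35.43
position: [0.419, 0.1277, 0.2898]
orientation: [0.001, 0.089, 0.996, -0.0]
force: [-0.3, -0.5, -1.2]
finger_gap: 0.0002
finger_force: 0.0
pos [0.419  0.1277] tip 0.0998 yang 79.8 gap 0.0002 F 0.0 rel [-0.1459  0.0369] f [-0.3 -0.5 -1.2]
shift cm [-4.79 -0.16 -0.02] wz -0.003
```

```bash
python3 -m jog '[[[0,0,0],[-1,-0.1,0],0],[[0,0,0],[-2,-0.1,0],0],[[0,0,0],[-3,-0.1,0],0],[[0,0,0],[-4,-0.1,0],0],[[0,0,0],[-4.9,-0.1,0],0],[[0,0,0],[-4.9,-0.1,0],0],[[0,0,0],[-2,-0.1,0],0],[[0,0,0],[-1,-0.1,-4],0],[[0,0,0],[3,-0.1,-8],0],[[0,0,0],[5,-0.1,-12],0],[[0,0,0],[5,-0.1,-14],0],[[0,0,0],[5,-0.1,-14],0]]'; python3 -c "
from h import *;info()
s=cams.capture('scene')['img'];cv2.imwrite('pics/s12.png',cv2.resize(s[150:330,140:380],(800,600),interpolation=cv2.INTER_CUBIC))"
```

```text
clock: 36.43
position: [0.3693, 0.1348, 0.4379]
orientation: [0.007, 0.09, 0.996, 0.002]
force: [2.1, -0.1, 0.7]
finger_gap: 0.0006
finger_force: 0.0
pos [0.3693 0.1348] tip 0.2479 yang 79.7 gap 0.0006 F 0.0 rel [-0.1962  0.0354] f [ 2.1 -0.1  0.7]
```

View pics/s12.png

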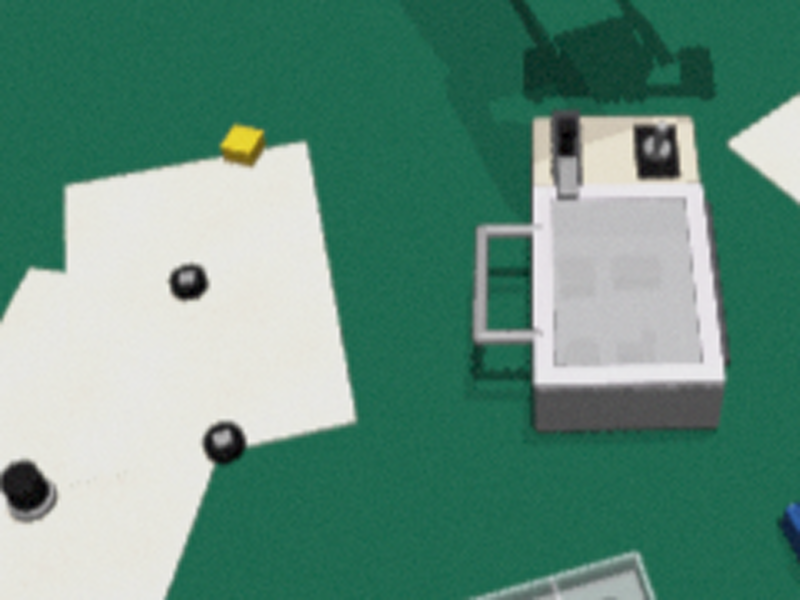

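The toggle reads on, looking just as it did at the start (657,145). The catch is home with its tongue at (567,190), the lid is shut, and all four specimens show under the pane. The pucks and the yellow block have not moved.

```bash
python3 -c "
from workcell import arm;print(arm.job_done())"
```

```text
the job is handed in; nothing more can be done
None
```

The job is handed in: all four steel specimens lie side by side on the chamber floor, the lid is shut, the catch is pushed home to its stop, the toggle is back on, and in the last picture the pucks, the loupe and the yellow block had not moved; no verdict came back.

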